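# Set the stock tags to match the bins

### The arm

A 6-joint arm with a two-finger parallel gripper is mounted at the origin on the work surface. World frame = base frame: x ahead of the robot, y to its left, z up, the work surface at z = 0. Lengths are in m, angles in degrees, forces in N, time in s.
With the tool pointing down it reaches from about 0.325 to 0.775 m from the base axis. Payload 9.3 kg.
Tool frame: the origin (TCP) lies at the very end of the fingers, on their centre line; the grasp point (between the pads) lies 19 mm behind it; z points along the fingers, y is the direction in which the jaws open and shut (so a half turn about z gives the same grasp; the last joint's range is limited). The gripper opens to 85 mm and grips with 20 to 120 N. Pads are 22 mm wide; open, the fingers measure 114 mm over their backs; the gripper's body (76 mm by 85 mm) begins 54 mm behind the grasp point. The pads swing forward as they close: fully open they stand 13 mm farther back than shut.
Start: joints at [61.272, 14.817, 1.232, 76.415, 0, 81.257], TCP at [0.188, 0.517, 0.231] pointing down, gripper open.
Joint ranges: [-174.27, 174.27], [-52.1, 104.24], [-59.71, 78.15], [-110.17, 111.67], [-87.03, 83.33], [-180, 180]. Speed limits (degrees/s): [127.2, 127.2, 159.86, 180, 180, 180].

### API

Orientations are given as [roll, pitch, yaw] about the fixed x, y, z axes, in that order (R = Rz(yaw) Ry(pitch) Rx(roll)).
In Python, from workcell import arm gives the robot as it stands.
- The arm moves only by the tool send_rows, never from a script. Its argument "motion" is a list of rows, each a list of 7 numbers: the closure in counts, from 0 (fully open) to 255 (shut), then the shift along the tool's x, y, z in m, then the turn, a rotation vector about the tool's x, y, z in rad. A call has 1 to 20 rows; each row shifts and turns the commanded pose from where the row before left it, along the tool's axes as they then stand; what a row does not reach is not made up. A row lasts 1/10 s, in which the tool goes at most 50 mm and 8.59 degrees, less where a joint would pass 70% of its speed; a pose out of reach is approached as far as the arm can. A call is refused whole if a number of a shift passes 0.05 or a number of a turn 0.15, either way. A call with a gripper value outside its range is refused whole. The fingers move at their own pace and stop on an object; "newtons" is the grip in N (left out, the last holds). Time passes only in rows, so rows that do not move let the fingers close. It gives the time, the measured TCP pose, the force and the opening at its end, in the units of the state.
- arm.read_state(): the state, without advancing time (a new reading comes with each control period).
- arm.grab_frame(name): name is "scene" or "top"; returns a dict with "image" (420x560x3 uint8, red, green, blue), "depth" (420x560 float32, m along the optical axis (not along the pixel's ray), 0 where there is no reading), "fx", "fy", "cx", "cy" (pixels), "dist_coeffs" ([k1, k2, p1, p2, k3] as OpenCV has them; the pictures are not rectified), "origin" and "orientation" of the camera in the world. Camera axes: x right, y up, looking along -z (the intrinsics and any distortion apply to the point x, -y, -z); pixel columns grow to the right and rows downward; lengths in m; the calibration is good to about 2 mm. A picture is of the moment at which its call begins.
- arm.close_job(): hands the job in, once; it reports no verdict.
The state is a dict: "time_s": time; "joint_positions": joint angles; "joint_velocities": joint speeds; "tau": joint torques, N m; "position": TCP position; "ee_rot": TCP orientation; "force": force on the tool from outside, world axes, zero at the start; "moment": the same for the moment, N m; "width": finger opening in m.
Only numpy, scipy, OpenCV 4.12 (cv2) and the standard library are available. Lean on these libraries where they do the work, as an engineer would, in place of code of your own. Each camera call takes 0.05 s, during which the arm holds its last target.

### The job

Flip the hinged stock tags on the board so that each full bin's tag shows its disc face up and the nearly empty bin's tag shows its bar face up, every tag leaning fully against its stop. Push the tags over with a fingertip or the outside of the closed fingers; do not lift, push away or tip the bins or the other things on the bench.

Things in the scene. Friction and masses are not known exactly. Their poses are not given: they have to be found in the camera images.
- bin_full_1: Blue open-top plastic bin, 150 mm deep (its x), 96 wide (y), side and back walls 75 high, front wall 45, loose on the table. Origin: centre of its underside. Axes parallel to the board's; its front wall (-x) faces its tag. FULL: heaped with small steel screws to about 60 mm.
- bin_full_2: Blue open-top plastic bin, 150 mm deep (its x), 96 wide (y), side and back walls 75 high, front wall 45, loose on the table. Origin: centre of its underside. Axes parallel to the board's; its front wall (-x) faces its tag. FULL: heaped with steel nuts to about 60 mm.
- bin_full_3: Blue open-top plastic bin, 150 mm deep (its x), 96 wide (y), side and back walls 75 high, front wall 45, loose on the table. Origin: centre of its underside. Axes parallel to the board's; its front wall (-x) faces its tag. FULL: heaped with short metal pins to about 60 mm.
- bin_low: Blue open-top plastic bin, 150 mm deep (its x), 96 wide (y), side and back walls 75 high, front wall 45, loose on the table. Origin: centre of its underside. Axes parallel to the board's; its front wall (-x) faces its tag. NEARLY EMPTY: only four screws on its floor.
- board: Plywood tag board fixed flat on the table, 150 (x) by 470 (y) by 12 mm; origin: centre of its underside. Its x axis points away from the robot to the bins, y along the row. Four tags at y = +-57.5 and +-172.5 mm; straight behind each, 195 mm along +x, the centre of the bin it belongs to (same y). Which tag and which bin has which place varies.
- tag_1 (a joint): Aluminium flip tag, 50 mm wide, 65 long, 4 thick, on a hinge along the board's y: a dark disc (32 mm) on one face, a dark bar (36 x 9) on the other. Value (rad): 0 = leaning to the robot (board -x) on its stop, BAR face up; 0.7 = upright; 1.4 = leaning to the bins (+x) on its stop, DISC face up. No spring, slight drag, under 1 N moves it; 0.2 past upright it falls over by itself in about 1 s.
- tag_1_hinge (a point): Middle of the hinge axis of tag_1, 42 mm above the table, between two fixed steel lugs (70 mm apart over their outer faces along y, 24 mm along x, tops 48 mm above the table). Axes parallel to the board's. 120 mm along +x to the front wall of the bin behind.
- tag_1_edge (a point): Middle of the free edge of tag_1, 65 mm from the hinge axis; moves with the tag on an arc: push it up and over, as a rubbery fingertip pressed straight across may jam. At either stop it lies 42 mm to that side of the hinge along the board's x and 92 mm above the table; upright it stands 107 mm above the table.
- tag_2 (a joint): Aluminium flip tag, 50 mm wide, 65 long, 4 thick, on a hinge along the board's y: a dark disc (32 mm) on one face, a dark bar (36 x 9) on the other. Value (rad): 0 = leaning to the robot (board -x) on its stop, BAR face up; 0.7 = upright; 1.4 = leaning to the bins (+x) on its stop, DISC face up. No spring, slight drag, under 1 N moves it; 0.2 past upright it falls over by itself in about 1 s.
- tag_2_hinge (a point): Middle of the hinge axis of tag_2, 42 mm above the table, between two fixed steel lugs (70 mm apart over their outer faces along y, 24 mm along x, tops 48 mm above the table). Axes parallel to the board's. 120 mm along +x to the front wall of the bin behind.
- tag_2_edge (a point): Middle of the free edge of tag_2, 65 mm from the hinge axis; moves with the tag on an arc: push it up and over, as a rubbery fingertip pressed straight across may jam. At either stop it lies 42 mm to that side of the hinge along the board's x and 92 mm above the table; upright it stands 107 mm above the table.
- tag_3 (a joint): Aluminium flip tag, 50 mm wide, 65 long, 4 thick, on a hinge along the board's y: a dark disc (32 mm) on one face, a dark bar (36 x 9) on the other. Value (rad): 0 = leaning to the robot (board -x) on its stop, BAR face up; 0.7 = upright; 1.4 = leaning to the bins (+x) on its stop, DISC face up. No spring, slight drag, under 1 N moves it; 0.2 past upright it falls over by itself in about 1 s.
- tag_3_hinge (a point): Middle of the hinge axis of tag_3, 42 mm above the table, between two fixed steel lugs (70 mm apart over their outer faces along y, 24 mm along x, tops 48 mm above the table). Axes parallel to the board's. 120 mm along +x to the front wall of the bin behind.
- tag_3_edge (a point): Middle of the free edge of tag_3, 65 mm from the hinge axis; moves with the tag on an arc: push it up and over, as a rubbery fingertip pressed straight across may jam. At either stop it lies 42 mm to that side of the hinge along the board's x and 92 mm above the table; upright it stands 107 mm above the table.
- tag_4 (a joint): Aluminium flip tag, 50 mm wide, 65 long, 4 thick, on a hinge along the board's y: a dark disc (32 mm) on one face, a dark bar (36 x 9) on the other. Value (rad): 0 = leaning to the robot (board -x) on its stop, BAR face up; 0.7 = upright; 1.4 = leaning to the bins (+x) on its stop, DISC face up. No spring, slight drag, under 1 N moves it; 0.2 past upright it falls over by itself in about 1 s.
- tag_4_hinge (a point): Middle of the hinge axis of tag_4, 42 mm above the table, between two fixed steel lugs (70 mm apart over their outer faces along y, 24 mm along x, tops 48 mm above the table). Axes parallel to the board's. 120 mm along +x to the front wall of the bin behind.
- tag_4_edge (a point): Middle of the free edge of tag_4, 65 mm from the hinge axis; moves with the tag on an arc: push it up and over, as a rubbery fingertip pressed straight across may jam. At either stop it lies 42 mm to that side of the hinge along the board's x and 92 mm above the table; upright it stands 107 mm above the table.
- screw_block: Bystander: loose wooden block 60 x 90 x 28 mm with four upright screws to 57 mm, on the table right of the board. Origin: centre of its underside.
- jar: Bystander: loose closed grey jar, 48 mm across, 70 mm high, left of the board. Origin: centre of its underside.
- screwdriver: Bystander: loose screwdriver lying on the table, roughly along y, left of the bins. Origin: about its middle, at its underside.

How it is judged (in metres and radians):
At the end, for the whole second after the job is handed in: The tag in front of the nearly empty bin reads below 0.12 rad (bar face up) and the other three read above 1.28 rad (disc face up), and no bin or bystander has moved more than 20 mm (((y of tag_1_hinge in the frame of bin_low between -0.0575 and 0.0575 m and value of joint tag_1 below 0.12 rad) or ((y of tag_1_hinge in the frame of bin_low below -0.0575 m or y of tag_1_hinge in the frame of bin_low above 0.0575 m) and value of joint tag_1 above 1.28 rad)) and ((y of tag_2_hinge in the frame of bin_low between -0.0575 and 0.0575 m and value of joint tag_2 below 0.12 rad) or ((y of tag_2_hinge in the frame of bin_low below -0.0575 m or y of tag_2_hinge in the frame of bin_low above 0.0575 m) and value of joint tag_2 above 1.28 rad)) and ((y of tag_3_hinge in the frame of bin_low between -0.0575 and 0.0575 m and value of joint tag_3 below 0.12 rad) or ((y of tag_3_hinge in the frame of bin_low below -0.0575 m or y of tag_3_hinge in the frame of bin_low above 0.0575 m) and value of joint tag_3 above 1.28 rad)) and ((y of tag_4_hinge in the frame of bin_low between -0.0575 and 0.0575 m and value of joint tag_4 below 0.12 rad) or ((y of tag_4_hinge in the frame of bin_low below -0.0575 m or y of tag_4_hinge in the frame of bin_low above 0.0575 m) and value of joint tag_4 above 1.28 rad)) and distance of each of bin_full_1, bin_full_2, bin_full_3, bin_low, screw_block, jar, screwdriver from where it was at the start of the episode below 0.02 m); the robot touches nothing.
It fails at once if a bin is pushed away, lifted or carried (moved more than 20 mm) (distance of any of bin_full_1, bin_full_2, bin_full_3, bin_low from where it was at the start of the episode above 0.02 m).
It fails at once if the screw block, jar or screwdriver is pushed away, lifted or carried (moved more than 20 mm) (distance of any of screw_block, jar, screwdriver from where it was at the start of the episode above 0.02 m).
It fails at once if a bin, the block or the jar is tipped by more than 0.3 rad (angle between any of bin_full_1, bin_full_2, bin_full_3, bin_low, screw_block, jar's own z axis and vertical above 0.3 rad).
It also fails if it takes over 54 s, if anything falls off the work surface, if the arm or the gripper's body presses on something with over 40 N, if the wrist force passes 120 N, or if a joint passes its speed limit or range.

## Working session

There is one attempt and no reset: what is moved stays moved. The work goes in short steps, Python scripts to look and compute and a tool call to move; the robot and the scene stay as the last step left them, time stands still between calls to the robot, and variables do not carry over. Pictures are saved under pics/ and viewed, and the job is handed in when it is done.

Besides the shell and the picture viewer there is one more tool, called after "Call:" as a command line: name --pt "numbers of a row" for each row, then --argument value for the rest. send_rows: Moves the arm, as the interface text tells. Its arguments: {"type":"object","properties":{"motion":{"type":"array","items":{"type":"array","items":{"type":"number"}}},"newtons":{"type":"number"}},"required":["motion"]}

```bash
mkdir -p pics
cat > h.py <<'E'
from workcell import arm
import numpy as np, cv2
def save(n,f):
    cv2.imwrite('pics/'+n,cv2.cvtColor(f['image'],cv2.COLOR_RGB2BGR))
def R(f):
    o=np.array(f['orientation'],float)
    if o.shape==(3,3): return o
    from scipy.spatial.transform import Rotation as Ro
    return Ro.from_euler('xyz',o,degrees=True).as_matrix()
def rays(f,uv):
    K=np.array([[f['fx'],0,f['cx']],[0,f['fy'],f['cy']],[0,0,1]])
    p=cv2.undistortPoints(np.array(uv,float).reshape(-1,1,2),K,np.array(f['dist_coeffs'])).reshape(-1,2)
    d=np.c_[p[:,0],-p[:,1],-np.ones(len(p))]
    return d@R(f).T
def plane(f,uv,z):
    d=rays(f,uv);o=np.array(f['origin']);return o+d*((z-o[2])/d[:,2])[:,None]
def dep(f,uv):
    d=rays(f,uv);return np.array(f['origin'])+d*np.array([f['depth'][int(v),int(u)] for u,v in uv])[:,None]
E
python3 - <<'E'
from h import *
print(arm.read_state())
for n in('scene','top'):
    f=arm.grab_frame(n);save(n+'0.png',f);np.save(n+'.npy',f,allow_pickle=True)
    print(n,f['origin'],f['orientation'],f['fx'],f['dist_coeffs'])
E
```

```text
{'time_s': 0.0, 'joint_positions': array([6.12700104e+01, 1.48503534e+01, 1.19017397e+00, 7.64152111e+01,
       1.97433874e-03, 8.12540642e+01]), 'joint_velocities': array([-0.07552301, -0.02431061,  0.01613193, -0.0931837 , -0.09220527,
        0.04482055]), 'tau': array([ 4.30100772e-03, -5.55642307e+01,  3.44530213e+01,  1.36575280e-02,
        1.15420485e-04, -1.94899167e-05]), 'position': array([0.18785255, 0.51663423, 0.23067289]), 'ee_rot': array([-1.79925786e+02, -1.34147546e-02,  1.60015936e+02]), 'force': array([ 0.69288008, -0.48670087, -0.43985558]), 'moment': array([ 0.00900288, -0.08760449,  0.01456914]), 'width': 0.08518991147281536}
scene [ 1.09688519 -0.30742085  0.93538283] [35.67248233  0.57059649 54.50601908] 395.69342759575346 [-0.03451639  0.          0.          0.          0.        ]
top [0.54487313 0.04268737 0.98018751] [  4.36108618  -0.35473551 -91.15400752] 382.76810021023107 [-0.0106009  0.         0.         0.         0.       ]
```

View pics/scene0.png

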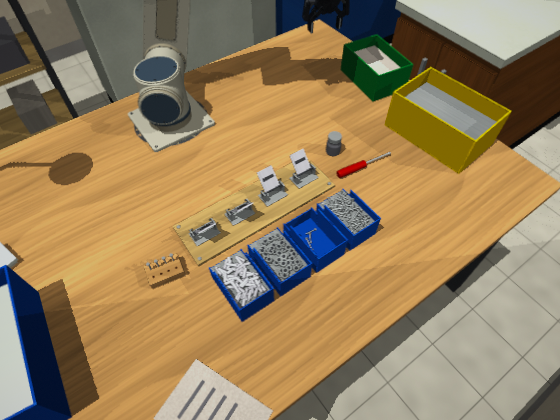

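View pics/top0.png

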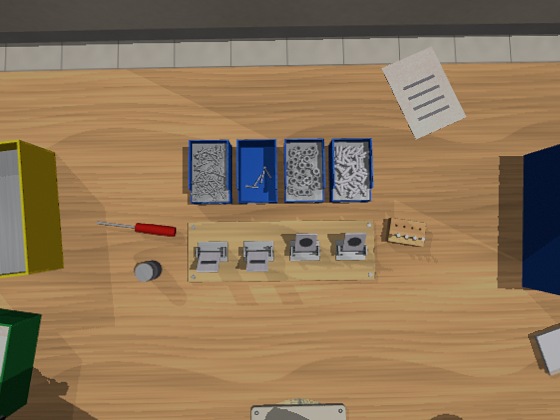

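Run:
```python
from h import *
f=np.load('top.npy',allow_pickle=True).item()
im=cv2.cvtColor(f['image'],cv2.COLOR_RGB2BGR)
cv2.imwrite('pics/topz.png',cv2.resize(im[210:295,180:385],None,fx=3.9,fy=3.9,interpolation=cv2.INTER_CUBIC))
g=np.load('scene.npy',allow_pickle=True).item()
im=cv2.cvtColor(g['image'],cv2.COLOR_RGB2BGR)
cv2.imwrite('pics/scz.png',cv2.resize(im[135:275,165:350],None,fx=4,fy=4,interpolation=cv2.INTER_CUBIC))
# board wood corners & bins
hsv=cv2.cvtColor(f['image'],cv2.COLOR_RGB2HSV)
m=cv2.inRange(hsv,(105,120,40),(130,255,255));m[:130]=0;m[215:]=0;m[:,:180]=0;m[:,380:]=0
c=np.argwhere(m)[:,::-1];r=cv2.minAreaRect(c.astype(np.float32));print(r)
print('bins rim',plane(f,cv2.boxPoints(r),.075).round(4))
uv=[(188,222),(376,221),(375,279),(188,282)]
print(plane(f,uv,.012).round(4));print(dep(f,[(200,270),(330,270)]).round(4))
```

```text
((279.93408203125, 170.500732421875), (63.237937927246094, 184.2416229248047), 89.37040710449219)
bins rim [[ 0.7659  0.2543  0.075 ]
 [ 0.7626 -0.1885  0.075 ]
 [ 0.6099 -0.1843  0.075 ]
 [ 0.6137  0.2529  0.075 ]]
[[ 0.5707  0.2681  0.012 ]
 [ 0.5637 -0.2073  0.012 ]
 [ 0.4187 -0.1992  0.012 ]
 [ 0.4211  0.2684  0.012 ]]
[[ 0.4579  0.2225  0.0906]
 [ 0.4432 -0.0873  0.0096]]
```

View pics/topz.png

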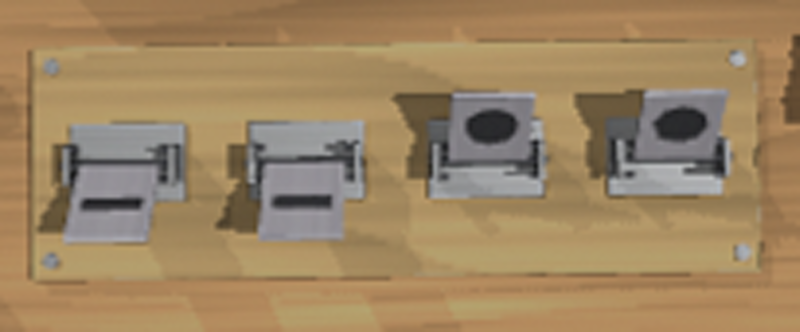

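View pics/scz.png

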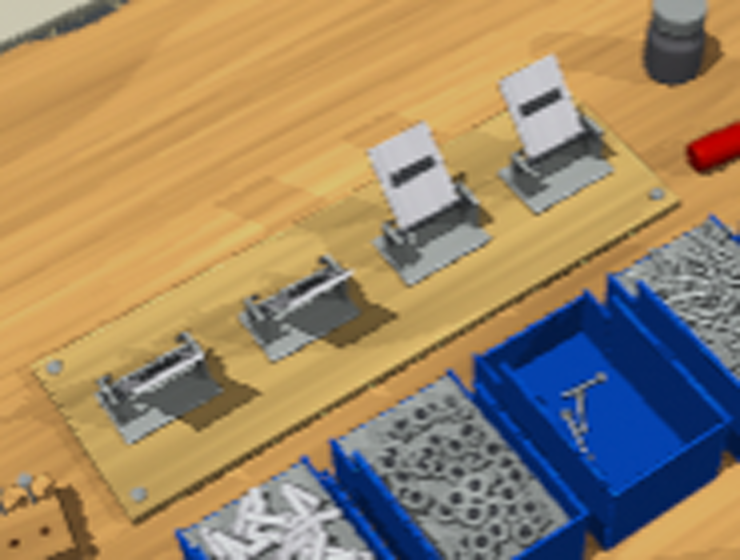

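Run:
```python
from h import *
f=np.load('top.npy',allow_pickle=True).item()
# tag points: from zoomed picture (x/3.9+180, y/3.9+210)
for n,ps in {'L':[(70,238),(145,238),(85,172),(150,172)],'2':[(265,236),(338,236),(272,170),(340,170)],'3':[(456,97),(530,97),(455,155),(520,155)],'4':[(645,94),(722,94),(645,155),(715,155)]}.items():
    uv=[(a/3.9+180,b/3.9+210) for a,b in ps]
    P=dep(f,uv);print(n,P.round(4).tolist(), 'slope',np.degrees(np.arctan2((P[:2,2]-P[2:,2]).mean(),abs((P[:2,0]-P[2:,0]).mean()))).round(1))
```

```text
L [[0.4557, 0.2271, 0.0912], [0.4549, 0.1828, 0.0918], [0.4916, 0.2265, 0.048], [0.491, 0.186, 0.0501]] slope 49.6
2 [[0.4544, 0.1124, 0.0901], [0.4536, 0.0693, 0.0906], [0.4907, 0.1106, 0.0501], [0.49, 0.0685, 0.0532]] slope 46.8
3 [[0.5338, -0.0021, 0.0924], [0.533, -0.046, 0.0924], [0.4977, -0.0026, 0.0527], [0.4967, -0.0431, 0.0488]] slope 49.0
4 [[0.5333, -0.1143, 0.0924], [0.5324, -0.1596, 0.0946], [0.4949, -0.1212, 0.0462], [0.4939, -0.1655, 0.0437]] slope 51.6
```

Call:
send_rows --pt "255 0 0 0 0 0 -0.1163" --pt "255 0 0 0 0 0 -0.1163" --pt "255 0 0 0 0 0 -0.1163" --pt "255 0 0 0 0 0 0" --pt "255 0 0 0 0 0 0"

```text
time_s: 0.6
position: [0.1879, 0.5168, 0.231]
ee_rot: [-180.0, -0.0, 179.8]
force: [0.2, -0.0, 0.2]
width: 0.0126
```

Call:
send_rows --pt "255 -0.018 -0.026 0.003 0 0 0" --pt "255 -0.018 -0.026 0.003 0 0 0" --pt "255 -0.018 -0.026 0.003 0 0 0" --pt "255 -0.018 -0.026 0.003 0 0 0" --pt "255 -0.018 -0.026 0.003 0 0 0" --pt "255 -0.018 -0.026 0.003 0 0 0" --pt "255 -0.018 -0.026 0.003 0 0 0" --pt "255 -0.018 -0.026 0.003 0 0 0" --pt "255 -0.018 -0.026 0.003 0 0 0" --pt "255 -0.018 -0.026 0.003 0 0 0" --pt "255 -0.018 -0.026 0.003 0 0 0" --pt "255 -0.018 -0.026 0.003 0 0 0" --pt "255 0 0 0 0 0 0" --pt "255 0 0 0 0 0 0"

```text
time_s: 2.0
position: [0.4042, 0.2044, 0.1951]
ee_rot: [180.0, -0.0, 179.8]
force: [0.5, 1.3, 0.5]
width: 0.0
```

Call:
send_rows --pt "255 0 0 0.015 0 0 0" --pt "255 0 0 0.015 0 0 0" --pt "255 0 0 0.015 0 0 0" --pt "255 0 0 0.015 0 0 0" --pt "255 0 0 0.015 0 0 0" --pt "255 0 0 0.015 0 0 0" --pt "255 0 0 0.015 0 0 0" --pt "255 0 0 0.015 0 0 0" --pt "255 0 0 0 0 0 0" --pt "255 0 0 0 0 0 0"

```text
time_s: 3.0
position: [0.4036, 0.2055, 0.0756]
ee_rot: [180.0, -0.0, -180.0]
force: [0.6, 0.2, 1.1]
width: 0.0001
```

Run:
```python
from h import *
g=arm.grab_frame('scene');im=cv2.cvtColor(g['image'],cv2.COLOR_RGB2BGR)
cv2.imwrite('pics/s1.png',cv2.resize(im[90:240,210:390],None,fx=4,fy=4,interpolation=cv2.INTER_CUBIC))
```

```text
(no output)
```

View pics/s1.png

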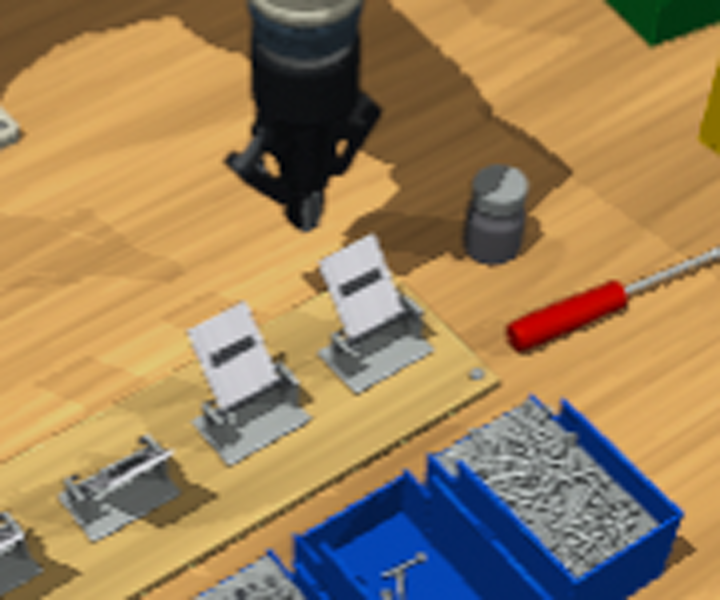

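Call:
send_rows --pt "255 -0.01 0 0.002 0 0 0" --pt "255 -0.01 0 0.002 0 0 0" --pt "255 -0.01 0 0 0 0 0" --pt "255 -0.005 0 0 0 0 0" --pt "255 -0.005 0 -0.002 0 0 0" --pt "255 -0.005 0 -0.003 0 0 0" --pt "255 -0.005 0 -0.004 0 0 0" --pt "255 -0.005 0 -0.004 0 0 0" --pt "255 -0.005 0 -0.003 0 0 0" --pt "255 -0.005 0 -0.002 0 0 0" --pt "255 0 0 0 0 0 0"

```text
time_s: 4.15
position: [0.4699, 0.2049, 0.0896]
ee_rot: [180.0, 0.1, 180.0]
force: [0.1, -0.1, 0.3]
width: 0.0002
```

Run:
```python
from h import *
g=arm.grab_frame('scene');im=cv2.cvtColor(g['image'],cv2.COLOR_RGB2BGR)
cv2.imwrite('pics/s2.png',cv2.resize(im[90:240,210:390],None,fx=4,fy=4,interpolation=cv2.INTER_CUBIC))
```

```text
(no output)
```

View pics/s2.png

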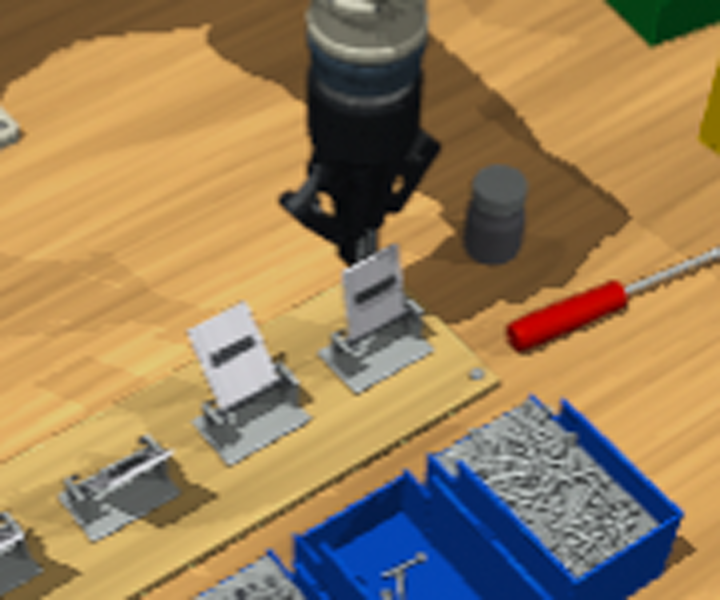

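The tag (about (375, 290) in the crop) now stands steeper, with the fingertip behind its top edge. I'll keep pushing it over.

Call:
send_rows --pt "255 -0.005 0 -0.001 0 0 0" --pt "255 -0.005 0 0 0 0 0" --pt "255 -0.005 0 0 0 0 0" --pt "255 -0.005 0 0 0 0 0" --pt "255 -0.005 0 0 0 0 0" --pt "255 -0.005 0 0 0 0 0" --pt "255 -0.005 0 0 0 0 0" --pt "255 -0.005 0 0 0 0 0" --pt "255 0 0 0 0 0 0" --pt "255 0 0 0 0 0 0" --pt "255 0 0 0 0 0 0" --pt "255 0 0 0 0 0 0" --pt "255 0 0 0 0 0 0" --pt "255 0 0 0 0 0 0" --pt "255 0 0 0 0 0 0" --pt "255 0 0 0 0 0 0" --pt "255 0 0 0 0 0 0"

```text
time_s: 5.9
position: [0.509, 0.2049, 0.0903]
ee_rot: [-180.0, 0.0, -180.0]
force: [0.3, -0.3, -0.2]
width: -0.0
```

Call:
send_rows --pt "255 0.01 0 -0.005 0 0 0" --pt "255 0.015 0 -0.01 0 0 0" --pt "255 0.015 0 -0.015 0 0 0" --pt "255 0.015 0 -0.02 0 0 0" --pt "255 0.02 0.01 -0.02 0 0 0" --pt "255 0.02 0.02 -0.02 0 0 0" --pt "255 0.02 0.02 -0.02 0 0 0" --pt "255 0.02 0.02 -0.02 0 0 0" --pt "255 0.02 0.02 -0.01 0 0 0" --pt "255 0.02 0.02 0 0 0 0" --pt "255 0.01 0.025 0 0 0 0" --pt "255 0.01 0.025 0 0 0 0" --pt "255 0.01 0.025 0 0 0 0" --pt "255 0.01 0.025 0 0 0 0" --pt "255 0.01 0.025 0 0 0 0" --pt "255 0.01 0.025 0 0 0 0" --pt "255 0 0 0 0 0 0" --pt "255 0 0 0 0 0 0"

```text
time_s: 7.7
position: [0.2728, 0.4645, 0.2308]
ee_rot: [-180.0, 0.0, -179.9]
force: [0.5, -0.8, 0.8]
width: 0.0003
```

Run:
```python
from h import *
a=[]
for n in('top','scene'):
    f=arm.grab_frame(n);np.save(n+'2.npy',f,allow_pickle=True);im=cv2.cvtColor(f['image'],cv2.COLOR_RGB2BGR)
    a.append(cv2.resize(im[120:300,90:440] if n=='top' else im[120:320,140:400],(600,300)))
cv2.imwrite('pics/e.png',np.vstack(a))
f=np.load('top2.npy',allow_pickle=True).item();f0=np.load('top.npy',allow_pickle=True).item()
hsv=cv2.cvtColor(f['image'],cv2.COLOR_RGB2HSV)
d=cv2.absdiff(f['image'],f0['image']).max(2)
print('changed px in bins',(d[135:206,185:375]>40).sum())
uv=[(a,b) for b in (230,233,236,240,244,248,252,256) for a in (206,212,218)]
print(dep(f,uv).round(3).tolist())
```

```text
changed px in bins 0
[[0.55, 0.223, 0.012], [0.549, 0.207, 0.013], [0.549, 0.193, 0.01], [0.542, 0.223, 0.012], [0.542, 0.207, 0.014], [0.542, 0.193, 0.011], [0.535, 0.208, 0.089], [0.535, 0.194, 0.092], [0.534, 0.193, 0.012], [0.526, 0.21, 0.082], [0.526, 0.196, 0.082], [0.525, 0.182, 0.079], [0.516, 0.212, 0.071], [0.516, 0.198, 0.071], [0.516, 0.185, 0.065], [0.506, 0.215, 0.057], [0.506, 0.2, 0.059], [0.506, 0.186, 0.056], [0.496, 0.217, 0.046], [0.496, 0.203, 0.043], [0.496, 0.188, 0.046], [0.485, 0.222, 0.016], [0.485, 0.207, 0.018], [0.484, 0.192, 0.019]]
```

View pics/e.png

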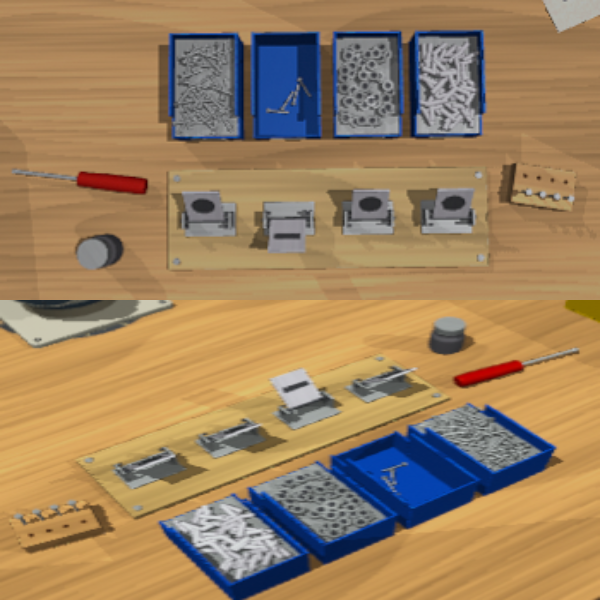

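The leftmost tag now shows its disc at (203, 205) in the top view. Its edge is at about x 0.537, z 0.09, which is on the stop. The other tags, the bins and the bystanders look unchanged.

```bash
python3 -c "
from workcell import arm
print(arm.close_job())"
```

```text
the job is handed in; nothing more can be done
None
```

The job is handed in after about 8 s of robot time. All four tags were on their correct sides in the last pictures.

- **What I did:** The nearly empty bin is second from the left, and its tag already showed the bar. The two tags on the right already showed their discs. Only the leftmost tag was wrong. I pushed it up and over with the closed fingertips, waited for it to fall onto its stop, and pulled the arm clear.
- **Last checks:** The flipped tag's free edge measured about 40 mm to the bin side of the hinge and about 90 mm high, at a slope of about 50°, which matches the stop. I measured the other three tags at their stops before moving. In the last picture they look unchanged.
- **Bins and bystanders:** A comparison of the top view before and after showed no changed pixels around the bins. The jar, screwdriver and screw block I compared only by eye, and they look unmoved.
- **Failed or conflicting checks:** None.

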